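Re-sort three pieces onto their own kiln batts

ROBOT

A 6-joint arm with a two-finger parallel gripper is mounted at the origin on the work surface; the furniture and walls round the work are solid. World frame = base frame: x ahead of the robot, y to its left, z up, the work surface at z = 0. Lengths are in m, angles in rad, forces in N, time in s.
With the tool pointing down it reaches from about 0.275 to 0.75 m from the base axis. Payload 10.2 kg.
Tool frame: the origin (TCP) lies at the very end of the fingers, on their centre line; the grasp point (between the pads) lies manip.tcp_to_grasp behind it (manip.tcp_to_grasp is the distance from the TCP to the grasp point, in m); z points along the fingers, y is the line along which they close (so a half turn about z gives the same grasp; the last joint's range is limited). The gripper opens to 85 mm and grips with 20 to 120 N. Pads are 22 mm wide; open, the fingers measure 114 mm over their backs; the gripper's body (76 mm by 85 mm) begins 54 mm behind the grasp point. The pads swing forward as they close: fully open they stand 13 mm farther back than shut.
Start: joints at [0.967, 0.313, 1.498, -0, 1.331, -0.223], TCP at [0.195, 0.487, 0.207] pointing down, gripper open.
Joint ranges: [-2.94, 2.94], [-0.97, 2.17], [0.19, 2.56], [-1.23, 4.37], [0.02, 3.11], [-2.88, 2.88]. Speed limits (rad/s): [2.39, 2.39, 3.01, 3.14, 3.14, 3.14].

INTERFACE

Orientations are given as a rotation vector (axis times angle).
In Python, from cell import telemetry, cams, order, manip gives the robot as it stands.
- The arm moves only by the tool move_arm, never from a script. Its argument "rows" is a list of rows, each a list of 3 entries, a list of its own where there are three numbers: the turn, a rotation vector about the world's x, y, z in degrees, then the shift along the world's x, y, z in m, then the closure, from 0 (fully open) to 1 (shut). A call has 1 to 5 rows; each row is the pose to reach, as a shift and turn from the pose commanded when the call began; what a row does not reach only later rows make up. A row lasts 1/10 s, in which the tool goes at most 50 mm and 8.59 degrees, less where a joint would pass 70% of its speed; a pose out of reach is approached as far as the arm can. A call with a gripper value outside its range is refused whole. The fingers move at their own pace and stop on an object; "force" is the grip in N (left out, the last holds). Time passes only in rows, so rows that repeat a pose let the fingers close. It gives the time, the measured TCP pose, the force, the opening and the grip force at its end, in the units of the state.
- telemetry.state(): the state, without advancing time (a new reading comes with each control period).
- cams.get_image(name): name is "scene" or "side" or "wrist"; returns a dict with "img" (420x560x3 uint8, red, green, blue), "depth" (420x560 float32, m along the optical axis (not along the pixel's ray), 0 where there is no reading), "fovy" (degrees; the focal length in pixels is half the picture's height over the tangent of half this angle, whatever the lens; pixels are square), "cx", "cy" (the principal point, pixels), "R" (3x3) and "t" (3): a world point X has camera coordinates R X + t. Camera axes: x right, y down, z forward; pixel columns grow to the right and rows downward; lengths in m; the calibration is good to about 2 mm. The wrist camera is an equidistant fisheye: a pixel r from the principal point sees the ray r / f radians off the axis. A picture is of the moment at which its call begins.
- order.finish_job(): hands the job in; it is judged then, once.
The state is a dict: "t": time; "qpos": joint angles; "joint_vel": joint speeds; "joint_efforts": joint torques, N m; "position": TCP position; "tcp_rot": TCP orientation; "contact_force": force on the tool from outside, world axes, zero at the start; "wrist_torque": the same for the moment, N m; "grip_width": finger opening in m; "grasp_force": force on a finger pad.
Only numpy, scipy, OpenCV 4.12 (cv2) and the standard library are available. Lean on these libraries where they do the work, as an engineer would, in place of code of your own. Each camera call takes 0.05 s, during which the arm holds its last target. There are 200 camera calls.

TASK

The egg cup, the tall beaker and the long press mould each stand on the wrong kiln batt: move them round so that the egg cup ends upright in the middle of the round batt, the beaker upright in the middle of the square batt, and the mould upright in the middle of the long batt, running along its length. Park one of them near the middle of the spare six-sided batt on the way (let go of it there); in the end that batt is empty again. Their feet are still damp, so never put any of them on the bare bench or tip them, lower each right down before letting go, and do not disturb the dark bowl, the striped vase or the grey cup.

Things in the scene. Friction and masses are not known exactly. Their poses are not given: they have to be found in the camera images.
- egg_cup: Small white egg cup, loose, about 85 g: open round cup 48 mm wide at the rim, 36 mm at the foot, 42 mm high. Origin at the centre of its underside, z up. At the start it stands on the long batt.
- white_beaker: Tall plain white round beaker, loose, open on top, 150 mm high, 66 mm wide at the rim, tapering to 50 mm at the foot (about 62 mm wide at 110 mm up), about 0.3 kg. Origin at the centre of its underside, z up. At the start it stands on the round batt.
- press_mould: Cream-coloured long press mould, loose, a slab standing on its long edge: 37 mm thick (its x), 166 mm long (its y), 72 mm high (z up), about 0.4 kg; two plaster halves with flat outer faces (32 mm apart where gripped near the middle, from x = -14 to +18 mm). Origin at the centre of its underside. At the start it stands on the square batt, its ends sticking out over two sides.
- round_batt: Round grey kiln batt, 104 mm across, 16 mm thick, fixed to the bench: the place of the egg cup. Origin at the centre of its underside (on the bench), its top 16 mm above.
- square_batt: Square grey kiln batt, 110 x 110 mm, 16 mm thick, fixed: the place of the beaker. Origin at the centre of its underside, its top 16 mm above.
- long_batt: Long rectangular grey kiln batt, 84 mm (its x) by 205 mm (its y), 16 mm thick, fixed: the place of the mould. Origin at the centre of its underside, its top 16 mm above.
- hex_batt: Six-sided grey kiln batt, 120 mm across flats, 16 mm thick, fixed, empty at the start: the spare one. Origin at the centre of its underside, its top 16 mm above.
- dark_bowl: Bystander: loose bowl, black outside and white inside, 125 mm wide, 59 mm high, standing among the batts on the bench. Origin at the centre of its underside.
- striped_vase: Bystander: loose brown-and-cream striped vase, 116 mm wide, 113 mm high, at the far right of the work. Origin at the centre of its underside.
- grey_cup: Bystander: loose blue-grey cup, 84 mm wide, 65 mm high, at the far left of the work. Origin at the centre of its underside.

How it is judged:
By the outcome, as a careful person would: the job done as asked, in the order asked, and still so for the second after the job is handed in, with the robot touching nothing.
It also fails if it takes over 112 s, if anything falls off the work surface, if the arm or the gripper's body presses on something with over 40 N, if the wrist force passes 120 N, or if a joint passes its speed limit or range.

## Working session

There is one attempt and no reset: what is moved stays moved. The work goes in short steps, Python scripts to look and compute and a tool call to move; the robot and the scene stay as the last step left them, time stands still between calls to the robot, and variables do not carry over. Pictures are saved under pics/ and viewed, at most 17 in all, crops included, and the job is handed in when it is done.

Besides the shell and the picture viewer there is one more tool, called after "Request:" as name([rows], argument=value, ...), one row to a line, values as JSON. move_arm: Moves the arm, as the interface text tells. Its arguments: {"type":"object","properties":{"rows":{"type":"array","items":{"type":"array"}},"force":{"type":"number"}},"required":["rows"]}

```bash
ls; mkdir -p pics
python3 - <<'E'
from cell import telemetry,cams,order,manip
import cv2,numpy as np
print(telemetry.state()); print(manip.tcp_to_grasp)
for n in ("scene","side"):
    d=cams.get_image(n); cv2.imwrite(f"pics/{n}0.png",d["img"][:,:,::-1]); np.savez(f"{n}0.npz",**d)
    print(n,d["fovy"],d["cx"],d["cy"],d["R"],d["t"])
E
```

```text
pics
{'t': 0.0, 'qpos': array([ 9.66624628e-01,  3.13454042e-01,  1.49847180e+00, -2.76615568e-05,
        1.33097416e+00, -2.23379265e-01]), 'joint_vel': array([ 1.71287067e-03, -4.77536994e-05, -1.88412080e-03, -1.39028549e-05,
        1.65673551e-03, -9.53450727e-04]), 'joint_efforts': array([-5.14746043e-04, -4.12266505e+01, -2.59735876e+01, -2.23517363e-04,
        4.18326512e-03,  1.58725078e-05]), 'position': array([0.19495553, 0.48714147, 0.20671995]), 'tcp_rot': array([-5.94434932e-01, -3.08433137e+00,  1.89694637e-03]), 'contact_force': array([0.41201369, 0.56647725, 0.09393293]), 'wrist_torque': array([ 0.01280267,  0.05337077, -0.0271059 ]), 'grasp_force': 0.0, 'grip_width': 0.08535844153928362}
0.0187
scene 43.91203238156954 286.50042077809263 208.9224462831232 [[-0.79425211 -0.6075467   0.00711318]
 [-0.46533924  0.60073187 -0.65006201]
 [ 0.39066991 -0.51962316 -0.75984787]] [0.44240604 0.3066169  1.17183044]
side 56.23660712344862 278.3079424917641 214.4660306053471 [[ 0.99926533  0.03830732 -0.00115915]
 [ 0.01674567 -0.46362483 -0.88587336]
 [-0.03447285  0.88520312 -0.4639257 ]] [-0.59175376  0.03708442  1.15659193]
```

View pics/scene0.png

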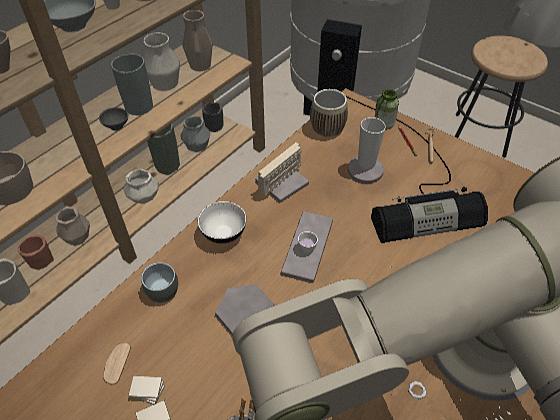

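View pics/side0.png

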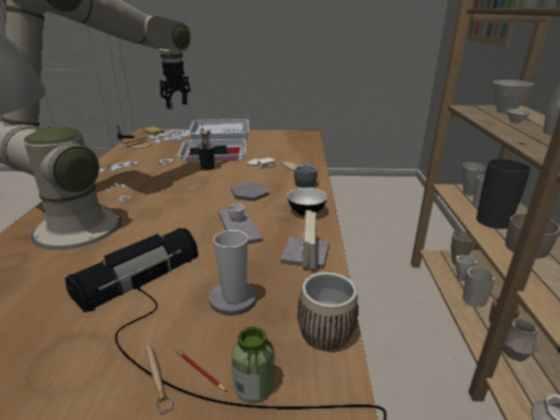

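The scene picture shows the egg cup at (307,241) on the long batt, the beaker at (370,145) on the round batt, and the mould at (280,168) on the square batt. The hex batt is at (247,307), the bowl at (222,222), the grey cup at (159,282) and the vase at (328,113). The side picture agrees. Next I'll build the top-down cloud.

```bash
cat > h.py <<'E'
import numpy as np,cv2
def cloud(d):
    H,W=d["depth"].shape; f=H/2/np.tan(np.radians(float(d["fovy"]))/2)
    v,u=np.mgrid[:H,:W]; z=d["depth"]
    c=np.stack([(u-d["cx"])/f*z,(v-d["cy"])/f*z,z],-1)
    X=(c-d["t"])@d["R"]
    m=z>0
    return X[m],d["img"][m]
def comps(X,lo,hi,res=.003,x0=.1,y0=-.6,minn=40):
    "connected blobs of points with lo<z<hi, in top view"
    P=X[(X[:,2]>lo)&(X[:,2]<hi)&(X[:,0]>x0)&(X[:,0]<.95)&(X[:,1]>y0)&(X[:,1]<.6)]
    g=np.zeros((300,420),np.uint8); i=((P[:,:2]-[x0,y0])/res).astype(int)
    ok=(i[:,0]<300)&(i[:,1]<420); P,i=P[ok],i[ok]
    g[i[:,0],i[:,1]]=255; g=cv2.morphologyEx(g,cv2.MORPH_CLOSE,np.ones((3,3)))
    n,l=cv2.connectedComponents(g); k=l[i[:,0],i[:,1]]
    return [P[k==j] for j in range(1,n) if (k==j).sum()>=minn]
E
python3 - <<'E'
from h import *
for n in("scene","side"):
    X,c=cloud(np.load(n+"0.npz"))
    t=X[(np.abs(X[:,2])<.006)&(X[:,0]>.2)&(X[:,0]<.8)&(abs(X[:,1])<.4)]
    print(n,"table z",np.median(t[:,2]))
    for lo,hi in((.011,.021),(.021,.2)):
        for P in comps(X,lo,hi):
            r=cv2.minAreaRect((P[:,:2]*1000).astype(np.float32)); ce,ra=cv2.minEnclosingCircle((P[:,:2]*1000).astype(np.float32))
            print(lo,len(P),"rect",np.round(r[0]),np.round(r[1]),round(r[2],1),"circ",np.round(ce),round(ra),"ztop",P[:,2].max().round(3))
# top view
a=np.zeros((600,900,3),np.uint8)
for n in("side","scene"):
    X,c=cloud(np.load(n+"0.npz")); o=np.argsort(X[:,2]);X,c=X[o],c[o]
    i=np.round((np.array([.85,.5])-X[:,:2])/.00125).astype(int); k=(i[:,0]>=0)&(i[:,0]<600)&(i[:,1]>=0)&(i[:,1]<800)&(X[:,2]<.3)
    for (r,q),cc in zip(i[k],c[k]): a[r:r+2,q:q+2]=cc[::-1]
cv2.imwrite("pics/top0.png",a[:,:800])
E
```

```text
scene table z 0.00141632906332677
0.011 45 rect [ 289. -142.] [90.  4.] 49.9 circ [ 289. -142.] 45 ztop 0.021
0.011 85 rect [ 394. -507.] [ 13. 123.] 27.6 circ [ 396. -506.] 62 ztop 0.02
0.011 1674 rect [473.  20.] [ 85. 210.] 20.8 circ [473.  20.] 110 ztop 0.021
0.011 1468 rect [497. 257.] [123. 105.] 74.8 circ [482. 261.] 68 ztop 0.021
0.011 213 rect [481. 552.] [72. 45.] 38.0 circ [481. 552.] 42 ztop 0.021
0.011 500 rect [ 499. -299.] [103.  91.] 24.6 circ [ 503. -304.] 54 ztop 0.021
0.011 533 rect [ 639. -114.] [112.  61.] 79.7 circ [ 641. -115.] 62 ztop 0.021
0.011 279 rect [684. 113.] [77. 64.] 54.2 circ [677. 118.] 41 ztop 0.021
0.011 41 rect [650. 357.] [64. 18.] 55.0 circ [656. 352.] 32 ztop 0.021
0.011 50 rect [ 678. -367.] [91. 32.] 34.9 circ [ 687. -380.] 45 ztop 0.021
0.011 128 rect [689. 330.] [57. 34.] 40.6 circ [685. 334.] 30 ztop 0.021
0.021 4212 rect [ 268. -238.] [291. 110.] 48.4 circ [ 265. -234.] 150 ztop 0.108
0.021 49 rect [ 246. -339.] [64. 14.] 46.5 circ [ 249. -342.] 32 ztop 0.071
0.021 245 rect [300. 473.] [50. 23.] 20.4 circ [298. 477.] 25 ztop 0.171
0.021
[... 1975 characters left out ...]
368. 579.] 63 ztop 0.035
0.021 241 rect [467.  33.] [48. 51.] 40.1 circ [466.  33.] 27 ztop 0.06
0.021 2030 rect [ 510. -319.] [66. 66.] 7.1 circ [ 510. -319.] 34 ztop 0.167
0.021 65 rect [522. 528.] [62. 46.] 29.4 circ [522. 524.] 33 ztop 0.03
0.021 2449 rect [ 571. -538.] [57. 68.] 89.6 circ [ 572. -532.] 35 ztop 0.118
0.021 787 rect [677. 117.] [123. 123.] 29.2 circ [676. 117.] 64 ztop 0.061
0.021 271 rect [675. 315.] [79. 46.] 0.4 circ [675. 327.] 41 ztop 0.065
0.021 3749 rect [ 702. -406.] [112. 110.] 49.7 circ [ 701. -404.] 58 ztop 0.115
0.021 119 rect [677. 365.] [33. 69.] 88.8 circ [677. 353.] 34 ztop 0.065
0.021 659 rect [ 673. -126.] [167.  34.] 88.4 circ [ 676. -126.] 84 ztop 0.09
```

View pics/top0.png

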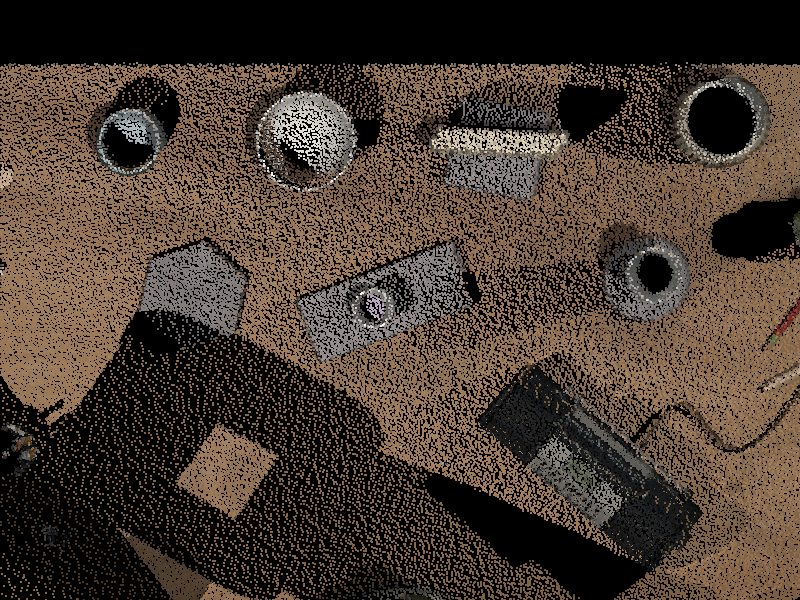

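The top view (x up, y left) shows three objects each on its batt. The long batt and mould axes differ by about 24°, and a black radio sits near the base. Next I'll fit the poses.

```bash
cat >> h.py <<'E'
from scipy.optimize import minimize
def fit(P,kind,p0,shr=.002):
    "pose (x,y,deg) of a convex shape; points outside the slightly shrunk outline cost"
    P=P[:,:2]; P=P[np.hypot(*(P-p0[:2]).T)<kind[-1]]
    def cost(p):
        d=P-p[:2]
        if kind[0]=="c": sd=np.hypot(*d.T)-kind[1]
        else:
            a=np.radians(p[2]*100)+np.radians(kind[1]); N=np.stack([np.cos(a),np.sin(a)])
            sd=(d@N-kind[2]).max(1)
        return np.sum(1-np.exp(-(np.maximum(sd+shr,0)/.004)**2))
    r=min((minimize(cost,[p0[0],p0[1],(p0[2]+s)/100],method="Nelder-Mead",options=dict(initial_simplex=np.array([p0[0],p0[1],(p0[2]+s)/100])+np.array([[0,0,0],[.006,0,0],[0,.006,0],[0,0,.06]]))) for s in(-4,0,4)),key=lambda r:r.fun)
    return np.round([*r.x[:2]*1000,r.x[2]*100],1),len(P),round(r.fun,1)
A=np.array
RECT=lambda a,b,R:("p",A([0,90,180,270]),A([a,b,a,b])/2,R)
HEX=("p",A([0,60,120,180,240,300]),A([.06]*6),.08)
E
python3 - <<'E'
from h import *
for n,dz in(("scene",.0014),("side",0)):
    X,c=cloud(np.load(n+"0.npz")); X=X-[0,0,dz]
    B=X[(X[:,2]>.009)&(X[:,2]<.019)]
    print(n)
    print("long",fit(B,RECT(.084,.205,.125),[.474,.018,21]))
    print("hex",fit(B,HEX,[.482,.257,15]))
    print("round",fit(B,("c",.052,.06),[.505,-.31,0]))
    print("square",fit(B,RECT(.11,.11,.085),[.672,-.12,-8]))
    print("beaker rim",fit(X[(X[:,2]>.158)],("c",.033,.05),[.508,-.316,0],.001), "body110",fit(X[(X[:,2]>.11)&(X[:,2]<.16)],("c",.033,.05),[.508,-.316,0],.001))
    print("egg",fit(X[(X[:,2]>.048)],("c",.024,.04),[.464,.035,0],.001))
    print("mould",fit(X[(X[:,2]>.05)],RECT(.037,.166,.11),[.67,-.122,-3],.001))
    print("bowl",fit(X[(X[:,2]>.04)],("c",.0625,.08),[.675,.118,0],.001))
    print("vase",fit(X[(X[:,2]>.04)],("c",.058,.08),[.702,-.4,0],.001))
E
```

```text
scene
long (array([472.7,  21. ,  20.9]), 1601, np.float64(18.7))
hex (array([482.6, 261.2,  17.6]), 1399, np.float64(7.6))
round (array([ 500.8, -303.4,   -3.7]), 478, np.float64(7.1))
square (array([ 662.7, -117.6,  -11.3]), 522, np.float64(9.8))
beaker rim (array([ 507.6, -315.8,   -1.8]), 138, np.float64(12.6)) body110 (array([ 507.5, -316. ,   -2.5]), 541, np.float64(16.2))
egg (array([465.4,  36. ,  -3.7]), 126, np.float64(6.0))
mould (array([ 671.7, -119.2,   -4.7]), 820, np.float64(0.8))
bowl (array([673.9, 119.5,  -1.6]), 578, np.float64(1.5))
vase (array([ 698.4, -397.1,   -5.1]), 1277, np.float64(17.1))
side
long (array([476.2,  14. ,  21.3]), 618, np.float64(5.1))
hex (array([482.6, 255.8,  16.8]), 483, np.float64(9.5))
round (array([ 504.2, -310.6,   -2.1]), 727, np.float64(5.2))
square (array([ 667.1, -123.4,  -11.1]), 728, np.float64(8.1))
beaker rim (array([ 509.6, -319.5,   -3.3]), 268, np.float64(6.8)) body110 (array([ 509.6, -319.5,   -0.7]), 961, np.float64(4.9))
egg (array([467.3,  32.8,  -3.1]), 105, np.float64(6.9))
mould (array([ 675.2, -126.4,   -4.5]), 521, np.float64(0.2))
bowl (array([676.2, 116.8,  -3.1]), 469, np.float64(2.8))
vase (array([ 701.1, -404.4,   -0.8]), 3406, np.float64(0.0))
```

Request:
move_arm([
  [[0,0,-8],[0.04,-0.03,0.0],0],
  [[0,0,-16],[0.08,-0.08,0.0],0],
  [[0,0,-24],[0.12,-0.13,0.0],0],
  [[0,0,-32],[0.16,-0.18,0.0],0],
  [[0,0,-40],[0.2,-0.23,0],0],
])

```text
t: 0.6
position: [0.3608, 0.2994, 0.2072]
tcp_rot: [-1.621, -2.691, 0.0]
contact_force: [0.3, 0.9, 0.3]
grip_width: 0.0856
grasp_force: 0.0
```

Request:
move_arm([
  [[0,0,-4],[0.02,-0.045,0],0],
  [[0,0,-8],[0.04,-0.09,0],0],
  [[0,0,-8],[0.05,-0.135,0],0],
  [[0,0,-8],[0.06,-0.18,0],0],
  [[0,0,-8],[0.07,-0.222,0],0],
])

```text
t: 1.1
position: [0.43, 0.0773, 0.2072]
tcp_rot: [-1.798, -2.576, 0.0]
contact_force: [0.3, -0.4, 0.3]
grip_width: 0.0852
grasp_force: 0.0
```

Request:
move_arm([
  [[0,0,0],[0,0,0],0],
  [[0,0,0],[0,0,0],0],
  [[0,0,0],[0,0,0],0],
])

```text
t: 1.4
position: [0.4298, 0.08, 0.2072]
tcp_rot: [-1.796, -2.577, 0.0]
contact_force: [0.0, -0.6, 0.4]
grip_width: 0.0852
grasp_force: 0.0
```

```bash
cat >> h.py <<'E'
def wcloud(d):
    H,W=d["depth"].shape; f=H/2/np.tan(np.radians(float(d["fovy"]))/2)
    v,u=np.mgrid[:H,:W]; x,y=u-d["cx"],v-d["cy"]; r=np.hypot(x,y)+1e-9; th=r/f; z=d["depth"]
    c=np.stack([np.tan(th)*x/r*z,np.tan(th)*y/r*z,z],-1)
    m=(z>0)&(th<1.35); X=(c-d["t"])@d["R"]
    return X[m],d["img"][m]
def wshot(name):
    from cell import cams
    d=cams.get_image("wrist"); cv2.imwrite(f"pics/{name}.png",d["img"][:,:,::-1]); np.savez(name+".npz",**d)
    return wcloud(d)
E
python3 - <<'E'
from h import *
from cell import telemetry
print(telemetry.state()["position"])
X,c=wshot("w1")
d=np.load("w1.npz"); print(d["fovy"],d["t"],d["R"])
t=X[(abs(X[:,2])<.008)]; print("table",np.median(t[:,2]),len(t))
B=X[(X[:,2]>.009)&(X[:,2]<.019)]
print("long",fit(B,RECT(.084,.205,.125),[.474,.018,21]))
print("hex",fit(B,HEX,[.482,.257,15]))
print("square",fit(B,RECT(.11,.11,.085),[.667,-.12,-11]))
print("egg",fit(X[(X[:,2]>.048)&(X[:,2]<.07)],("c",.024,.04),[.464,.035,0],.001))
print("mould",fit(X[(X[:,2]>.05)&(X[:,2]<.1)],RECT(.037,.166,.11),[.67,-.122,-3],.001))
print("bowl",fit(X[(X[:,2]>.04)&(X[:,2]<.1)],("c",.0625,.08),[.675,.118,0],.001))
E
```

```text
[0.4297851  0.07999518 0.20716193]
65.70646984690485 [-0.43017068 -0.10637153  0.35804058] [[ 9.38164897e-01  3.46188653e-01 -2.06891493e-04]
 [ 3.33096604e-01 -9.02522564e-01  2.72946285e-01]
 [ 9.43041826e-02 -2.56137538e-01 -9.62029252e-01]]
table -0.0006439299122769253 135882
long (array([472.8,  18.8,  20.8]), 9330, np.float64(31.0))
hex (array([479.3, 258.4,  17.5]), 8681, np.float64(38.2))
square (array([ 661., -116.,  -11.]), 623, np.float64(0.0))
egg (array([464.7,  34. ,  -1. ]), 534, np.float64(6.1))
mould (array([ 670., -122.,   -7.]), 12, np.float64(0.0))
bowl (array([672.8, 118.1,  -2.8]), 2318, np.float64(0.4))
```

View pics/w1.png

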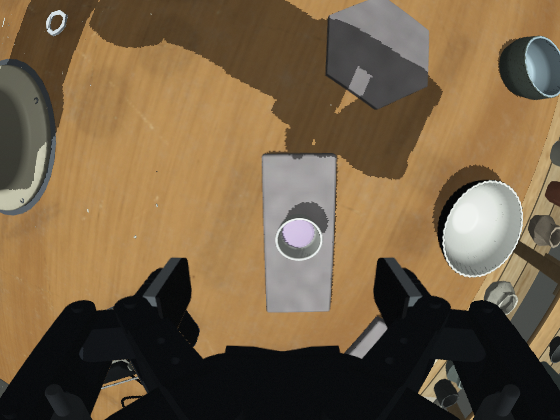

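The wrist view shows the egg cup at (299,240) on the long batt, which is centred near (300,232). The wrist fit lies between the two fixed cameras. Going for the egg cup.

Request:
move_arm([
  [[0,0,0],[0.02,-0.026,0],0],
  [[0,0,0],[0.035,-0.046,-0.03],0],
  [[0,0,0],[0.035,-0.046,-0.075],0],
  [[0,0,0],[0.035,-0.046,-0.115],0],
  [[0,0,0],[0.035,-0.046,-0.14],0],
], force=25)

```text
t: 1.95
position: [0.4637, 0.0345, 0.0647]
tcp_rot: [-1.794, -2.575, 0.002]
contact_force: [0.2, -0.0, 0.7]
grip_width: 0.0854
grasp_force: 0.0
```

Request:
move_arm([
  [[0,0,0],[0,0,-0.02],0],
  [[0,0,0],[0,0,-0.041],0],
  [[0,0,0],[0,0,-0.041],0],
  [[0,0,0],[0,0,-0.041],0],
])

```text
t: 2.35
position: [0.4652, 0.0339, 0.0268]
tcp_rot: [-1.796, -2.578, -0.0]
contact_force: [0.3, 0.2, -0.2]
grip_width: 0.0853
grasp_force: 0.0
```

Run:
```python
from h import *
from cell import telemetry
print(telemetry.state()["position"])
X,c=wshot("w2")
B=X[(X[:,2]>.009)&(X[:,2]<.019)]
print("long",fit(B,RECT(.084,.205,.125),[.474,.018,21]))
print("egg",fit(X[(X[:,2]>.048)&(X[:,2]<.07)],("c",.024,.035),[.464,.035,0],.001))
```

```text
[0.46520566 0.03392394 0.02675417]
long (array([471.5,  21.9,  20.9]), 27689, np.float64(65.3))
egg (array([464.6,  34.2,  -2.1]), 2735, np.float64(26.2))
```

View pics/w2.png

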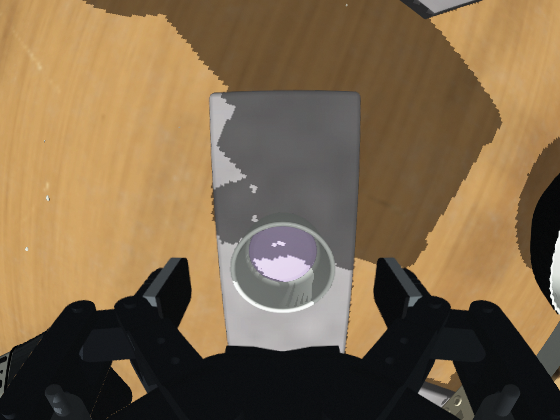

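The egg cup at (283,267) sits midway between the fingers at (170,285) and (395,285). Closing and lifting.

Request:
move_arm([
  [[0,0,0],[0,0,0],1],
  [[0,0,0],[0,0,0],1],
  [[0,0,0],[0,0,0],1],
  [[0,0,0],[0,0,0],1],
  [[0,0,0],[0,0,0],1],
], force=25)

```text
t: 2.9
position: [0.4656, 0.0332, 0.0272]
tcp_rot: [1.797, 2.575, 0.001]
contact_force: [-2.1, 1.4, 7.9]
grip_width: 0.047
grasp_force: 24.4
```

Request:
move_arm([
  [[0,0,0],[0,0,0],1],
  [[0,0,0],[0,0,0],1],
  [[0,0,0],[0,0,0],1],
  [[0,0,0],[0,0,0.005],1],
  [[0,0,0],[0,0,0.02],1],
])

```text
t: 3.4
position: [0.4643, 0.0333, 0.046]
tcp_rot: [-1.797, -2.574, 0.002]
contact_force: [0.1, -0.2, -0.1]
grip_width: 0.0465
grasp_force: 26.0
```

Request:
move_arm([
  [[0,0,0],[0,0.01,0.02],1],
  [[0,0,0],[0.002,0.045,0.03],1],
  [[0,0,0],[0.005,0.085,0.03],1],
  [[0,0,0],[0.008,0.125,0.03],1],
  [[0,0,0],[0.011,0.165,0.03],1],
])

```text
t: 3.9
position: [0.476, 0.1998, 0.0767]
tcp_rot: [1.798, 2.576, 0.0]
contact_force: [0.6, -0.1, -1.3]
grip_width: 0.0466
grasp_force: 26.0
```

Request:
move_arm([
  [[0,0,0],[0.003,0.03,0],1],
  [[0,0,0],[0.004,0.05,0],1],
  [[0,0,0],[0.004,0.06,0],1],
  [[0,0,0],[0.004,0.06,0],1],
])

```text
t: 4.3
position: [0.4798, 0.2588, 0.0763]
tcp_rot: [-1.796, -2.577, 0.0]
contact_force: [-1.4, -0.3, -1.1]
grip_width: 0.0465
grasp_force: 26.0
```

Run:
```python
from h import *
from cell import telemetry
s=telemetry.state(); print(s["position"],s["grip_width"],s["contact_force"])
X,c=wshot("w3")
B=X[(X[:,2]>.009)&(X[:,2]<.019)]
print("hex",fit(B,HEX,[.48,.258,17.5]))
print("egg",fit(X[(X[:,2]>.07)&(X[:,2]<.12)],("c",.024,.035),[*s["position"][:2],0],.001))
P=X[(np.hypot(*(X[:,:2]-s["position"][:2]).T)<.03)]; print("egg top z",np.percentile(P[:,2],[50,90,98]))
```

```text
[0.47983362 0.25875499 0.07628326] 0.04651705934687994 [-1.43799298 -0.2592201  -1.14380082]
hex (array([479.3, 260.9,  17.8]), 14970, np.float64(31.1))
egg (array([478.8, 259.9,  -4. ]), 8790, np.float64(470.4))
egg top z [0.17682056 0.19919064 0.20338404]
```

View pics/w3.png

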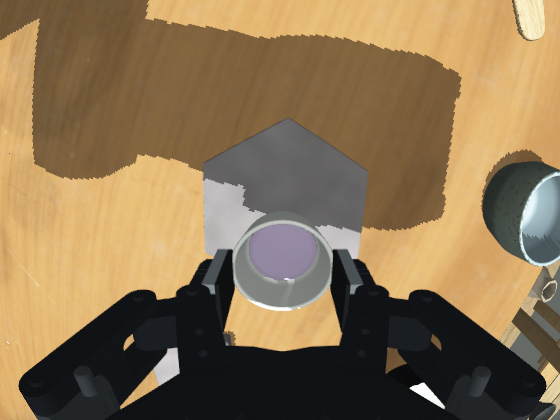

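The egg cup is held at (283,262), over the hex batt. Lowering it and releasing.

Request:
move_arm([
  [[0,0,0],[0,0.001,-0.02],1],
  [[0,0,0],[0,0.001,-0.038],1],
  [[0,0,0],[0,0.001,-0.045],1],
  [[0,0,0],[0,0.001,-0.049],1],
  [[0,0,0],[0,0.001,-0.049],1],
])

```text
t: 4.85
position: [0.4805, 0.2587, 0.0278]
tcp_rot: [1.798, 2.575, 0.0]
contact_force: [-0.9, -0.8, 0.0]
grip_width: 0.0465
grasp_force: 26.0
```

Request:
move_arm([
  [[0,0,0],[0,0,-0.0005],1],
  [[0,0,0],[0,0,-0.0005],1],
])

```text
t: 5.05
position: [0.4806, 0.2591, 0.0274]
tcp_rot: [1.798, 2.575, 0.001]
contact_force: [-1.2, -0.2, 1.7]
grip_width: 0.0465
grasp_force: 26.3
```

Request:
move_arm([
  [[0,0,0],[0,0,-0.001],1],
  [[0,0,0],[0,0,-0.001],1],
  [[0,0,0],[0,0,-0.001],0],
  [[0,0,0],[0,0,-0.001],0],
  [[0,0,0],[0,0,-0.001],0],
])

```text
t: 5.55
position: [0.48, 0.2593, 0.0257]
tcp_rot: [-1.798, -2.576, 0.0]
contact_force: [-0.1, 0.0, 0.6]
grip_width: 0.0851
grasp_force: 0.0
```

Request:
move_arm([
  [[0,0,0],[0,0,0],0],
  [[0,0,0],[0,0,0],0],
  [[0,0,0],[0,0,0.03],0],
  [[0,0,0],[0,0,0.075],0],
  [[0,0,0],[0,0,0.12],0],
])

```text
t: 6.05
position: [0.4796, 0.2591, 0.147]
tcp_rot: [-1.797, -2.576, 0.001]
contact_force: [0.7, -0.1, 0.3]
grip_width: 0.0855
grasp_force: 0.0
```

Request:
move_arm([
  [[0,0,-4],[0.015,-0.036,0.03],0],
  [[0,0,-8],[0.03,-0.072,0.06],0],
  [[0,0,-12],[0.045,-0.108,0.06],0],
  [[0,0,-16],[0.06,-0.144,0.06],0],
  [[0,0,-20],[0.075,-0.18,0.06],0],
])

```text
t: 6.55
position: [0.5554, 0.0777, 0.2059]
tcp_rot: [2.221, 2.222, 0.0]
contact_force: [0.9, 0.2, -1.0]
grip_width: 0.0852
grasp_force: 0.0
```

Request:
move_arm([
  [[0,0,-3],[0.014,-0.036,0],0],
  [[0,0,-5],[0.03,-0.072,0],0],
  [[0,0,-5],[0.045,-0.108,0],0],
  [[0,0,-5],[0.06,-0.144,0],0],
  [[0,0,-5],[0.075,-0.18,0],0],
])

```text
t: 7.05
position: [0.6304, -0.1023, 0.2057]
tcp_rot: [-2.313, -2.126, 0.0]
contact_force: [0.5, 0.0, 1.2]
grip_width: 0.0851
grasp_force: 0.0
```

Run:
```python
from h import *
from cell import telemetry
s=telemetry.state(); print(s["position"],s["tcp_rot"])
X,c=wshot("w4")
print("table",np.median(X[abs(X[:,2])<.008][:,2]))
B=X[(X[:,2]>.009)&(X[:,2]<.019)]
print("long",fit(B,RECT(.084,.205,.125),[.474,.018,21]))
print("square",fit(B,RECT(.11,.11,.085),[.667,-.12,-11]))
print("round",fit(B,("c",.052,.06),[.503,-.307,0]))
for lo in(.03,.06,.08):print("mould",fit(X[(X[:,2]>lo)&(X[:,2]<.1)],RECT(.037,.166,.11),[.672,-.122,-4],.001))
```

```text
[ 0.63041847 -0.10230478  0.20568186] [-2.31271421e+00 -2.12591467e+00  5.68546836e-05]
table -0.0006372782610930142
long (array([474.3,  17.4,  20.9]), 10863, np.float64(43.6))
square (array([ 664.9, -120. ,  -11. ]), 5260, np.float64(32.0))
round (array([ 508.6, -300.3,  -15.1]), 1662, np.float64(0.0))
mould (array([ 671.1, -122.3,   -4.5]), 5783, np.float64(0.2))
mould (array([ 672.1, -122.6,   -5.2]), 5329, np.float64(0.1))
mould (array([ 672.2, -122.6,   -5.2]), 4716, np.float64(0.1))
```

View pics/w4.png

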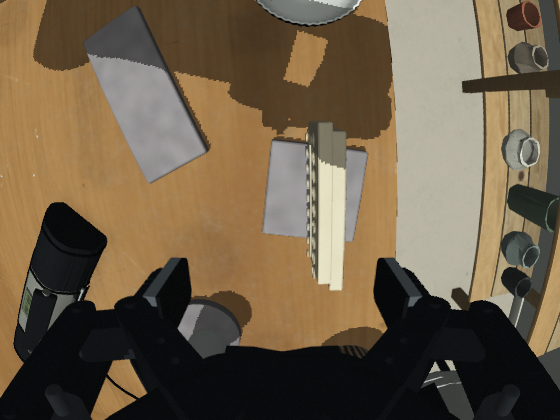

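The wrist view shows the mould at (325,205) on the square batt, aligned with the tool, with its toothed side facing the robot. I'll descend to just above it and check.

Request:
move_arm([
  [[0,0,0],[0.022,-0.01,0],0],
  [[0,0,0],[0.0435,-0.0205,-0.03],0],
  [[0,0,0],[0.0435,-0.0205,-0.065],0],
  [[0,0,0],[0.0435,-0.0205,-0.095],0],
  [[0,0,0],[0.0435,-0.0205,-0.1],0],
], force=45)

```text
t: 7.6
position: [0.6717, -0.1206, 0.1014]
tcp_rot: [-2.308, -2.122, 0.005]
contact_force: [0.4, -0.0, -0.5]
grip_width: 0.0854
grasp_force: 0.0
```

Run:
```python
from h import *
from cell import telemetry
s=telemetry.state(); print(s["position"],s["tcp_rot"])
X,c=wshot("w5")
B=X[(X[:,2]>.009)&(X[:,2]<.019)]
print("square",fit(B,RECT(.11,.11,.085),[.667,-.12,-11]))
for lo in(.05,.08):print("mould",fit(X[(X[:,2]>lo)&(X[:,2]<.095)],RECT(.037,.166,.11),[.672,-.122,-4],.001))
a=np.radians(-5); q=X[:,:2]-[.672,-.1226]; u=q@[np.cos(a),np.sin(a)]; v=q@[-np.sin(a),np.cos(a)]
m=(abs(u)<.025)&(X[:,2]>.05)&(X[:,2]<.095)
for v0 in np.arange(-.09,.09,.015):
    k=m&(v>v0)&(v<v0+.015)
    if k.sum()>5: print(round(v0,3),k.sum(),np.round(np.percentile(u[k],[1,5,95,99])*1000,1),np.percentile(X[k,2],98).round(4))
k=m&(X[:,2]>.075); print("v",np.percentile(v[k],[.5,99.5]))
```

```text
[ 0.67174976 -0.12061794  0.1014442 ] [-2.30804298 -2.12155538  0.00537455]
square (array([ 665.1, -119.9,  -10.9]), 10826, np.float64(45.3))
mould (array([ 672.3, -122.4,   -5.3]), 11006, np.float64(0.1))
mould (array([ 672.4, -122.4,   -5.4]), 10405, np.float64(0.1))
-0.09 144 [-2.1  4.1 16.8 17.4] 0.0886
-0.075 668 [-12.7 -11.7  15.6  17. ] 0.0886
-0.06 770 [-13.2 -12.4  14.9  16. ] 0.0885
-0.045 873 [-13.6 -12.9  14.5  15.7] 0.0886
-0.03 954 [-13.7 -13.2  14.   15.2] 0.0888
-0.015 1038 [-14.1 -13.6  13.5  14.7] 0.0888
0.0 1127 [-14.6 -13.9  13.   14.3] 0.0888
0.015 1190 [-15.6 -14.8  12.1  13.3] 0.0889
0.03 1271 [-16.1 -15.1  11.7  12.9] 0.089
0.045 1308 [-16.7 -15.7  11.5  12.7] 0.089
0.06 1311 [-16.6 -13.   11.3  12.5] 0.089
0.075 352 [-13.4 -12.9  -0.3   8.3] 0.0889
v [-0.07916663  0.08117801]
```

View pics/w5.png

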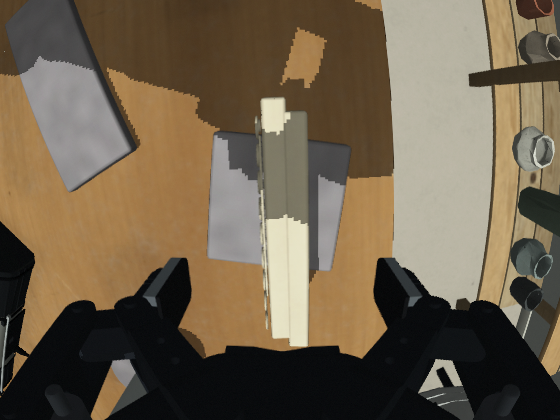

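The mould is centred between the fingers, with its top face at (285,225). Edge slopes put its angle at about -3°. Fine-tuning while descending.

Request:
move_arm([
  [[0,0,1.7],[-0.002,0,0],0],
  [[0,0,1.7],[-0.002,0,-0.025],0],
  [[0,0,1.7],[-0.002,0,-0.05],0],
  [[0,0,1.7],[-0.002,0,-0.064],0],
  [[0,0,1.7],[-0.002,0,-0.064],0],
])

```text
t: 8.15
position: [0.6713, -0.1211, 0.0413]
tcp_rot: [-2.28, -2.159, 0.001]
contact_force: [0.7, 0.1, -1.1]
grip_width: 0.0851
grasp_force: 0.0
```

Request:
move_arm([
  [[0,0,0],[0,0,0],0],
  [[0,0,0],[0,0,0],0],
])

```text
t: 8.35
position: [0.6725, -0.1216, 0.0438]
tcp_rot: [2.279, 2.158, 0.002]
contact_force: [-0.1, -0.4, 0.8]
grip_width: 0.0854
grasp_force: 0.0
```

Request:
move_arm([
  [[0,0,0],[0,0,-0.005],0],
  [[0,0,0],[0,0,-0.005],0],
  [[0,0,0],[0,0,-0.005],1],
  [[0,0,0],[0,0,-0.005],1],
  [[0,0,0],[0,0,-0.005],1],
], force=45)

```text
t: 8.85
position: [0.6716, -0.1213, 0.0369]
tcp_rot: [2.281, 2.16, 0.0]
contact_force: [-0.1, -0.5, -0.3]
grip_width: 0.0437
grasp_force: 0.0
```

Request:
move_arm([
  [[0,0,0],[0,0,0],1],
  [[0,0,0],[0,0,0],1],
  [[0,0,0],[0,0,0],1],
  [[0,0,0],[0,0,0],1],
  [[0,0,0],[0,0,0],1],
])

```text
t: 9.35
position: [0.672, -0.1214, 0.0372]
tcp_rot: [2.28, 2.159, 0.001]
contact_force: [2.1, 0.2, 2.0]
grip_width: 0.0268
grasp_force: 44.1
```

Request:
move_arm([
  [[0,0,0],[0,0,0.003],1],
  [[0,0,0],[0,0,0.008],1],
  [[0,0,0],[0,0,0.015],1],
  [[0,0,0],[0,0,0.015],1],
])

```text
t: 9.75
position: [0.6719, -0.1214, 0.0529]
tcp_rot: [2.28, 2.159, 0.001]
contact_force: [0.6, -0.6, -3.0]
grip_width: 0.027
grasp_force: 42.9
```

```bash
cat > ms.py <<'E'
from h import *
from cell import telemetry,cams
import sys
name,ang=sys.argv[1],float(sys.argv[2])
s=telemetry.state(); p=s["position"]; print(p,s["tcp_rot"],s["contact_force"],s["wrist_torque"],s["grip_width"])
X,c=wshot(name)
a=np.radians(ang); q=X[:,:2]-p[:2]; u=q@[np.cos(a),np.sin(a)]; v=q@[-np.sin(a),np.cos(a)]
zt=p[2]+.0488
m=(abs(u)<.025)&(abs(X[:,2]-zt)<.012)&(abs(v)<.095)
for v0 in np.arange(-.09,.09,.03):
    k=m&(v>v0)&(v<v0+.03)
    if k.sum()>5: print(round(v0,3),k.sum(),np.round(np.percentile(u[k],[1,99])*1000,1),np.percentile(X[k,2],[5,50,95]).round(4))
print("v",np.percentile(v[m],[.5,99.5]))
# tilt of the top face about its long axis
P=X[m&(abs(u)<.012)]; uu=u[m&(abs(u)<.012)]; vv=v[m&(abs(u)<.012)]
co=np.linalg.lstsq(np.c_[uu,vv,np.ones(len(uu))],P[:,2],rcond=None)[0]; print("tilt deg (about long, about cross), top z",np.degrees(co[:2]),co[2])
E
python3 ms.py w6 -3.1
```

```text
[ 0.6719374  -0.12142157  0.05294067] [2.28011452e+00 2.15941318e+00 8.73752229e-04] [ 0.6466681  -0.55476448 -3.04308469] [0.01994325 0.01164756 0.03347801] 0.027009783565129026
-0.06 98 [-17.8   5.3] [0.0945 0.1026 0.104 ]
-0.03 3506 [-14.7  13. ] [0.1021 0.1035 0.1055]
0.0 5986 [-23.5  23.6] [0.0953 0.1035 0.1092]
0.03 5788 [-17.6  10.8] [0.1016 0.1035 0.1048]
0.06 3629 [-17.5  10.7] [0.1016 0.1034 0.1048]
v [-0.03001777  0.08029131]
tilt deg (about long, about cross), top z [2.8043888  0.01957942] 0.10358389610598266
```

View pics/w6.png

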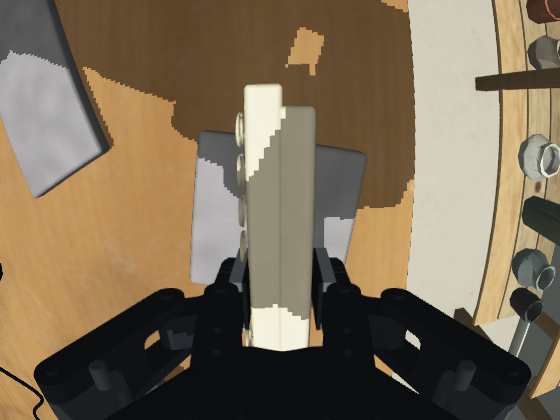

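The mould is held level at about (280,220) with the square batt below it. Next I'll lift, carry it to the long batt and turn it.

Request:
move_arm([
  [[0,0,0],[0,0,0.02],1],
  [[0,0,0],[0,0,0.045],1],
  [[0,0,0],[-0.01,0.007,0.065],1],
  [[0,0,3],[-0.03,0.022,0.07],1],
  [[0,0,6],[-0.055,0.039,0.07],1],
])

```text
t: 10.3
position: [0.6164, -0.0822, 0.1225]
tcp_rot: [2.162, 2.277, 0.001]
contact_force: [0.3, 0.2, -3.8]
grip_width: 0.0267
grasp_force: 43.6
```

Request:
move_arm([
  [[0,0,4],[-0.03,0.021,0],1],
  [[0,0,8],[-0.06,0.043,0],1],
  [[0,0,12],[-0.09,0.064,0],1],
  [[0,0,16],[-0.12,0.086,0],1],
  [[0,0,18],[-0.1415,0.101,0],1],
])

```text
t: 10.8
position: [0.473, 0.02, 0.1217]
tcp_rot: [-1.778, -2.589, 0.0]
contact_force: [0.0, -0.7, -2.6]
grip_width: 0.0267
grasp_force: 43.6
```

Request:
move_arm([
  [[0,0,0],[0,0,0],1],
  [[0,0,0],[0,0,-0.03],1],
  [[0,0,0],[0,0,-0.05],1],
  [[0,0,0],[0,0,-0.05],1],
  [[0,0,0],[0,0,-0.05],1],
])

```text
t: 11.3
position: [0.4756, 0.0185, 0.0723]
tcp_rot: [1.782, 2.587, 0.0]
contact_force: [0.5, -0.3, -3.0]
grip_width: 0.0265
grasp_force: 44.7
```

```bash
python3 ms.py w7 20.9
python3 - <<'E'
from h import *
for n,p in(("w5",(.672,-.1226,-3)),):
    X,c=wcloud(np.load(n+".npz")); a=np.radians(p[2]); q=X[:,:2]-p[:2]; u=q@[np.cos(a),np.sin(a)]; v=q@[-np.sin(a),np.cos(a)]
    k=(abs(u)<.012)&(abs(v)<.07)&(X[:,2]>.08)&(X[:,2]<.095); print("tilt before",np.degrees(np.linalg.lstsq(np.c_[u[k],v[k],np.ones(k.sum())],X[k,2],rcond=None)[0][:2]))
X,c=wcloud(np.load("w7.npz")); B=X[(X[:,2]>.009)&(X[:,2]<.019)]
print("long",fit(B,RECT(.084,.205,.125),[.474,.018,21]))
# visible left/right/far edges in batt axes about guess
a=np.radians(20.9); q=B[:,:2]-[.474,.018]; u=q@[np.cos(a),np.sin(a)]; v=q@[-np.sin(a),np.cos(a)]
k=(abs(u)<.055)&(abs(v)<.115)
for v0 in np.arange(-.11,.11,.02):
    j=k&(v>v0)&(v<v0+.02)
    if j.sum()>30: print(round(v0,2),np.round(np.percentile(u[j],[1,99])*1000,1))
print("v",np.percentile(v[k&(abs(u)<.03)],[.5,99.5]))
E
```

```text
[0.47556956 0.0184601  0.07231392] [1.78236920e+00 2.58664285e+00 1.78677223e-04] [ 0.45987402 -0.28565379 -2.95177126] [0.0303295  0.02150716 0.01335537] 0.026547312139998665
-0.06 86 [-17.4   5. ] [0.1137 0.1219 0.123 ]
-0.03 3476 [-14.7  12.8] [0.1214 0.1226 0.1245]
0.0 5947 [-23.6  23.5] [0.1147 0.1226 0.1285]
0.03 5711 [-17.6  10.8] [0.121  0.1227 0.1239]
0.06 3678 [-17.5  10.7] [0.121  0.1226 0.1239]
v [-0.02986115  0.08056416]
tilt deg (about long, about cross), top z [2.01209538 0.07569779] 0.12268173835087011
tilt before [1.14677128 0.12491057]
long (array([472.5,  19.1,  20.8]), 9848, np.float64(58.3))
-0.11 [-25.8  28.9]
-0.09 [-24.7  26.6]
-0.05 [-42.6  40.7]
-0.03 [-42.9  40.5]
-0.01 [-42.4  40.7]
0.01 [-42.6  40.5]
0.03 [-42.2  40.2]
0.05 [-42.7  40.4]
0.07 [-42.2  40. ]
0.09 [-41.4  39.8]
v [-0.09807183  0.1023181 ]
```

View pics/w7.png

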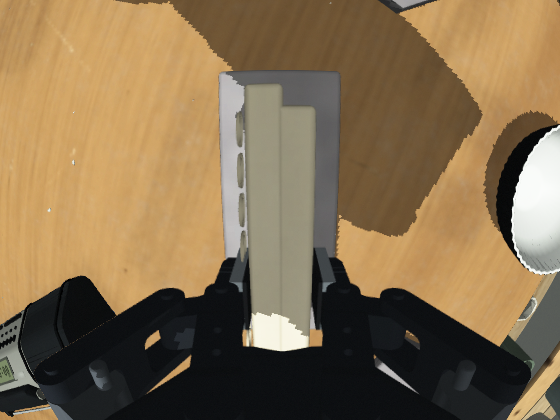

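The mould at (280,200) is centred and aligned over the long batt, whose edges are at columns 220 and 340. Lowering it.

Request:
move_arm([
  [[0,0,0],[0,0,-0.015],1],
  [[0,0,0],[0,0,-0.026],1],
  [[0,0,0],[0,0,-0.031],1],
  [[0,0,0],[0,0,-0.034],1],
  [[0,0,0],[0,0,-0.034],1],
])

```text
t: 11.85
position: [0.4752, 0.0187, 0.0379]
tcp_rot: [1.782, 2.587, -0.0]
contact_force: [0.5, 0.1, -3.5]
grip_width: 0.0263
grasp_force: 44.7
```

Request:
move_arm([
  [[0,0,0],[0,0,-0.001],1],
  [[0,0,0],[0,0,-0.001],1],
])

```text
t: 12.05
position: [0.4755, 0.0186, 0.0373]
tcp_rot: [1.781, 2.587, 0.001]
contact_force: [0.0, -0.7, 0.1]
grip_width: 0.0262
grasp_force: 45.0
```

Request:
move_arm([
  [[0,0,0],[0,0,-0.001],1],
  [[0,0,0],[0,0,-0.001],1],
  [[0,0,0],[0,0,-0.001],1],
])

```text
t: 12.35
position: [0.4756, 0.0186, 0.0373]
tcp_rot: [1.781, 2.586, 0.001]
contact_force: [-5.2, 1.3, 14.7]
grip_width: 0.0265
grasp_force: 45.8
```

Request:
move_arm([
  [[0,0,0],[0,0,0],0],
  [[0,0,0],[0,0,0],0],
  [[0,0,0],[0,0,0],0],
  [[0,0,0],[0,0,0],0],
  [[0,0,0],[0,0,0],0],
])

```text
t: 12.85
position: [0.4751, 0.0187, 0.0358]
tcp_rot: [-1.782, -2.587, 0.0]
contact_force: [0.6, -0.6, -0.1]
grip_width: 0.0857
grasp_force: 0.0
```

Request:
move_arm([
  [[0,0,0],[0,0,0.02],0],
  [[0,0,0],[0,0,0.06],0],
  [[0,0,0],[0,0,0.1],0],
  [[0,0,0],[0,0,0.14],0],
  [[0,0,0],[0,0,0.18],0],
])

```text
t: 13.35
position: [0.4748, 0.0188, 0.2175]
tcp_rot: [1.782, 2.587, 0.0]
contact_force: [0.4, 0.3, -0.6]
grip_width: 0.0858
grasp_force: 0.0
```

Request:
move_arm([
  [[0,0,-4],[0,-0.02,0.04],0],
  [[0,0,-8],[0.004,-0.05,0.06],0],
  [[0,0,-12],[0.008,-0.09,0.06],0],
  [[0,0,-16],[0.012,-0.13,0.06],0],
  [[0,0,-20],[0.016,-0.17,0.06],0],
], force=40)

```text
t: 13.85
position: [0.491, -0.1528, 0.2759]
tcp_rot: [2.207, 2.235, 0.0]
contact_force: [0.5, 0.1, -0.2]
grip_width: 0.0853
grasp_force: 0.0
```

Request:
move_arm([
  [[0,0,-4],[0.005,-0.04,0],0],
  [[0,0,-8],[0.01,-0.08,0],0],
  [[0,0,-12],[0.014,-0.12,0],0],
  [[0,0,-12],[0.018,-0.15,0],0],
  [[0,0,-12],[0.018,-0.166,0],0],
])

```text
t: 14.35
position: [0.5088, -0.3193, 0.2749]
tcp_rot: [-2.427, -1.993, 0.0]
contact_force: [0.2, 1.1, 0.1]
grip_width: 0.0851
grasp_force: 0.0
```

Request:
move_arm([
  [[0,0,0],[0,0,0],0],
  [[0,0,0],[0,0,0],0],
])

```text
t: 14.55
position: [0.5091, -0.3162, 0.2759]
tcp_rot: [-2.425, -1.996, -0.0]
contact_force: [0.1, 0.3, -0.4]
grip_width: 0.0853
grasp_force: 0.0
```

Run:
```python
from h import *
from cell import telemetry
s=telemetry.state(); print(s["position"],s["tcp_rot"])
X,c=wshot("w8")
print("beaker rim",fit(X[(X[:,2]>.155)&(X[:,2]<.18)],("c",.033,.045),[.509,-.3175,0],.001))
k=(np.hypot(*(X[:,:2]-[.508,-.317]).T)<.045)&(X[:,2]>.15)&(X[:,2]<.19);print(k.sum(),np.percentile(X[k,2],[50,95]))
B=X[(X[:,2]>.009)&(X[:,2]<.019)]
print("round",fit(B,("c",.052,.06),[.503,-.307,0]))
print("long",fit(B,RECT(.084,.205,.125),[.474,.018,21]))
print("mould",fit(X[(X[:,2]>.05)&(X[:,2]<.095)],RECT(.032,.166,.11),[.474,.018,21],.001))
```

```text
[ 0.50912654 -0.31624423  0.27586287] [-2.42528948e+00 -1.99628924e+00 -4.47091354e-04]
beaker rim (array([ 507.4, -317.9,   -1. ]), 1006, np.float64(12.0))
1211 [0.16329544 0.16569591]
round (array([ 502. , -306.1,   -3.1]), 2446, np.float64(3.7))
long (array([493.9,   6.4,   2.5]), 317, np.float64(0.0))
mould (array([474.,  18.,  17.]), 0, np.float64(0.0))
```

View pics/w8.png

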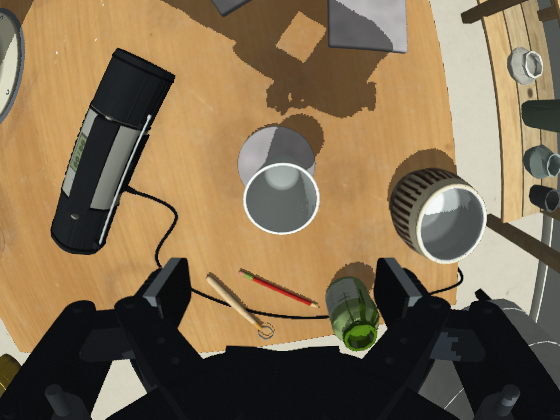

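The wrist view shows the beaker rim at (282,199) and the vase at (438,210), well clear. Descending to just above the rim, then checking.

Request:
move_arm([
  [[0,0,0],[-0.0005,-0.002,-0.03],0],
  [[0,0,0],[-0.0005,-0.002,-0.06],0],
  [[0,0,0],[-0.0005,-0.002,-0.085],0],
  [[0,0,0],[-0.0005,-0.002,-0.1],0],
  [[0,0,0],[-0.0005,-0.002,-0.1],0],
])

```text
t: 15.1
position: [0.5082, -0.3173, 0.1743]
tcp_rot: [-2.422, -1.996, 0.001]
contact_force: [0.3, 0.9, 0.1]
grip_width: 0.0851
grasp_force: 0.0
```

Run:
```python
from h import *
from cell import telemetry
s=telemetry.state(); print(s["position"],s["tcp_rot"])
X,c=wshot("w9")
print("beaker rim",fit(X[(X[:,2]>.155)&(X[:,2]<.18)],("c",.033,.045),[.509,-.3175,0],.001))
```

```text
[ 0.50817957 -0.31725332  0.1742881 ] [-2.42180741e+00 -1.99553366e+00  5.04562046e-04]
beaker rim (array([ 5.075e+02, -3.180e+02, -4.000e-01]), 2551, np.float64(38.8))
```

View pics/w9.png

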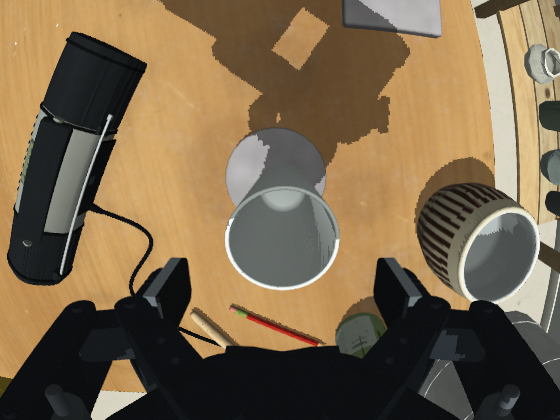

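The rim at (282,237) is centred between the fingers at columns 190 and 375. Descending and gripping.

Request:
move_arm([
  [[0,0,0],[0,-0.0005,-0.025],0],
  [[0,0,0],[0,-0.0005,-0.05],0],
  [[0,0,0],[0,-0.0005,-0.067],0],
  [[0,0,0],[0,-0.0005,-0.067],0],
  [[0,0,0],[0,-0.0005,-0.067],1],
], force=40)

```text
t: 15.65
position: [0.5093, -0.3199, 0.1105]
tcp_rot: [2.424, 1.995, 0.001]
contact_force: [-0.6, -0.3, 1.6]
grip_width: 0.0733
grasp_force: 0.0
```

Request:
move_arm([
  [[0,0,0],[0,0,0],1],
  [[0,0,0],[0,0,0],1],
  [[0,0,0],[0,0,0],1],
  [[0,0,0],[0,0,0],1],
  [[0,0,0],[0,0,0],1],
])

```text
t: 16.15
position: [0.5093, -0.3204, 0.1114]
tcp_rot: [2.423, 1.994, 0.001]
contact_force: [-1.5, 1.0, 6.6]
grip_width: 0.0653
grasp_force: 44.6
```

Request:
move_arm([
  [[0,0,0],[0,0,0.003],1],
  [[0,0,0],[0,0,0.01],1],
  [[0,0,0],[0,0,0.02],1],
  [[0,0,0],[0,0,0.02],1],
])

```text
t: 16.55
position: [0.5092, -0.3203, 0.1308]
tcp_rot: [2.424, 1.994, 0.001]
contact_force: [-0.3, 0.1, -2.6]
grip_width: 0.0655
grasp_force: 45.1
```

Request:
move_arm([
  [[0,0,0],[0,0,0.02],1],
  [[0,0,0],[0.008,0.01,0.035],1],
  [[0,0,0],[0.025,0.032,0.04],1],
  [[0,0,0],[0.048,0.061,0.04],1],
  [[0,0,0],[0.071,0.09,0.04],1],
])

```text
t: 17.05
position: [0.5802, -0.2289, 0.1691]
tcp_rot: [2.427, 1.995, 0.0]
contact_force: [1.6, -0.4, -2.2]
grip_width: 0.0655
grasp_force: 45.8
```

Request:
move_arm([
  [[0,0,0],[0.023,0.029,0],1],
  [[0,0,0],[0.046,0.058,0],1],
  [[0,0,0],[0.067,0.085,0],1],
  [[0,0,0],[0.08,0.102,0],1],
  [[0,0,0],[0.086,0.109,0],1],
])

```text
t: 17.55
position: [0.6663, -0.1188, 0.1684]
tcp_rot: [-2.424, -1.998, -0.0]
contact_force: [0.6, 0.3, -2.6]
grip_width: 0.0654
grasp_force: 45.8
```

Request:
move_arm([
  [[0,0,0],[0,0,-0.01],1],
  [[0,0,0],[0,0,-0.025],1],
  [[0,0,0],[0,0,-0.03],1],
  [[0,0,0],[0,0,-0.03],1],
])

```text
t: 17.95
position: [0.6647, -0.1217, 0.1377]
tcp_rot: [-2.426, -1.993, 0.002]
contact_force: [-0.5, -0.5, -2.5]
grip_width: 0.0654
grasp_force: 45.8
```

Run:
```python
from h import *
from cell import telemetry
s=telemetry.state(); p=s["position"]; print(p,s["tcp_rot"],s["contact_force"],s["grip_width"])
X,c=wshot("w10")
B=X[(X[:,2]>.009)&(X[:,2]<.019)]
print("square",fit(B,RECT(.11,.11,.085),[.667,-.12,-11]))
a=np.radians(-11); q=B[:,:2]-[.666,-.121]; u=q@[np.cos(a),np.sin(a)]; v=q@[-np.sin(a),np.cos(a)]
k=(abs(u)<.065)&(abs(v)<.065)
for v0 in np.arange(-.06,.06,.02):
    j=k&(v>v0)&(v<v0+.02)
    if j.sum()>30: print(round(v0,2),np.round(np.percentile(u[j],[1,99])*1000,1))
for u0 in np.arange(-.06,.06,.02):
    j=k&(u>u0)&(u<u0+.02)
    if j.sum()>30: print("v",round(u0,2),np.round(np.percentile(v[j],[1,99])*1000,1))
print("rim",fit(X[(X[:,2]>p[2]+.045)&(X[:,2]<p[2]+.065)],("c",.033,.045),[p[0],p[1],0],.001))
print("mould",fit(X[(X[:,2]>.05)&(X[:,2]<.095)],RECT(.032,.166,.11),[.474,.018,21],.001))
```

```text
[ 0.6646616  -0.12169713  0.13771861] [-2.42605421e+00 -1.99316457e+00  2.01148636e-03] [-0.53412186 -0.508541   -2.49040013] 0.06544064654696582
square (array([ 665.9, -115.4,  -11. ]), 7192, np.float64(23.6))
-0.04 [-56.1  53.8]
-0.02 [-55.7  53.3]
0.0 [-55.4  53. ]
0.02 [-54.4  52.2]
0.04 [-54.7  52.1]
v -0.06 [-26.3  54.6]
v -0.04 [-4.6 54.4]
v -0.02 [18.5 55.1]
v 0.0 [12.4 55. ]
v 0.02 [-12.2  54.3]
v 0.04 [-28.9  54.5]
rim (array([ 664.9, -119.4,   -2.8]), 6677, np.float64(907.9))
mould (array([477.5,  16.9,  21. ]), 7382, np.float64(4.9))
```

View pics/w10.png

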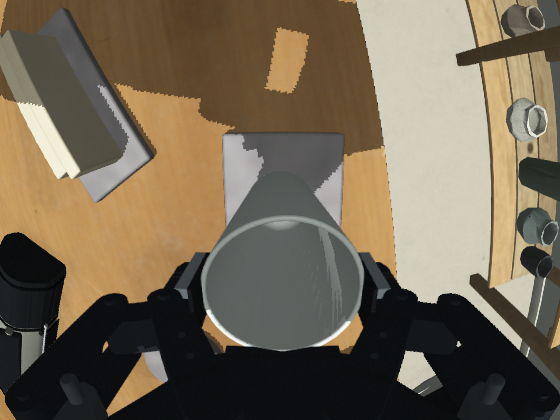

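The beaker rim at (283,283) is centred over the square batt at columns 223–344. The mould on the long batt at upper left looks well placed. I'll make a small correction and lower.

Request:
move_arm([
  [[0,0,0],[0,-0.0015,0],1],
  [[0,0,0],[0,-0.0015,-0.008],1],
  [[0,0,0],[0,-0.0015,-0.016],1],
  [[0,0,0],[0,-0.0015,-0.021],1],
  [[0,0,0],[0,-0.0015,-0.021],1],
])

```text
t: 18.5
position: [0.6651, -0.1221, 0.1165]
tcp_rot: [-2.425, -1.995, 0.002]
contact_force: [0.2, 0.7, -3.1]
grip_width: 0.0656
grasp_force: 45.8
```

Request:
move_arm([
  [[0,0,0],[0,0,0],1],
  [[0,0,0],[0,0,0],1],
])

```text
t: 18.7
position: [0.6658, -0.1223, 0.1182]
tcp_rot: [2.426, 1.995, 0.001]
contact_force: [0.2, -0.5, -3.2]
grip_width: 0.0657
grasp_force: 45.8
```

Position is good. Lowering the remaining ~7 mm.

Request:
move_arm([
  [[0,0,0],[0,-0.0005,-0.003],1],
  [[0,0,0],[0,-0.0005,-0.005],1],
  [[0,0,0],[0,-0.0005,-0.006],1],
  [[0,0,0],[0,-0.0005,-0.006],1],
])

```text
t: 19.1
position: [0.6656, -0.1228, 0.1118]
tcp_rot: [2.426, 1.996, -0.0]
contact_force: [-0.7, -0.9, -2.0]
grip_width: 0.0656
grasp_force: 45.8
```

Request:
move_arm([
  [[0,0,0],[0,0,-0.001],1],
  [[0,0,0],[0,0,-0.001],1],
  [[0,0,0],[0,0,-0.001],1],
])

```text
t: 19.4
position: [0.6657, -0.1228, 0.1115]
tcp_rot: [2.426, 1.995, 0.001]
contact_force: [-1.8, 0.4, 4.2]
grip_width: 0.0655
grasp_force: 46.5
```

Request:
move_arm([
  [[0,0,0],[0,0,-0.0003],1],
  [[0,0,0],[0,0,-0.0003],0],
  [[0,0,0],[0,0,-0.0003],0],
  [[0,0,0],[0,0,-0.0003],0],
  [[0,0,0],[0,0,-0.0003],0],
])

```text
t: 19.9
position: [0.6656, -0.1228, 0.1103]
tcp_rot: [-2.426, -1.996, 0.0]
contact_force: [-0.4, -0.1, 0.1]
grip_width: 0.0855
grasp_force: 0.0
```

Request:
move_arm([
  [[0,0,0],[0,0,0],0],
  [[0,0,0],[0,0,0.01],0],
  [[0,0,0],[0,0,0.04],0],
  [[0,0,0],[0,0,0.08],0],
  [[0,0,0],[0,0,0.12],0],
])

```text
t: 20.4
position: [0.6653, -0.1227, 0.2327]
tcp_rot: [2.426, 1.996, 0.0]
contact_force: [-1.1, 0.0, -0.5]
grip_width: 0.0855
grasp_force: 0.0
```

Request:
move_arm([
  [[0,0,0],[-0.015,0.03,0],0],
  [[0,0,0],[-0.033,0.069,0],0],
  [[0,0,0],[-0.052,0.107,0],0],
  [[0,0,0],[-0.07,0.146,0],0],
  [[0,0,0],[-0.089,0.184,0],0],
], force=25)

```text
t: 20.9
position: [0.5757, 0.0627, 0.2314]
tcp_rot: [2.426, 1.995, 0.001]
contact_force: [0.6, 1.1, -0.2]
grip_width: 0.086
grasp_force: 0.0
```

Request:
move_arm([
  [[0,0,0],[-0.018,0.038,0],0],
  [[0,0,0],[-0.037,0.077,-0.02],0],
  [[0,0,0],[-0.056,0.115,-0.05],0],
  [[0,0,0],[-0.075,0.154,-0.08],0],
  [[0,0,0],[-0.096,0.198,-0.12],0],
])

```text
t: 21.4
position: [0.486, 0.2484, 0.1221]
tcp_rot: [2.425, 1.995, 0.004]
contact_force: [1.8, 1.3, -0.5]
grip_width: 0.0849
grasp_force: 0.0
```

Request:
move_arm([
  [[0,0,0],[0,0,0],0],
  [[0,0,0],[0,0,0],0],
])

```text
t: 21.6
position: [0.4867, 0.2471, 0.1223]
tcp_rot: [2.424, 1.997, 0.001]
contact_force: [0.3, -0.7, 0.6]
grip_width: 0.0855
grasp_force: 0.0
```

Run:
```python
from h import *
from cell import telemetry
s=telemetry.state(); p=s["position"]; print(p,s["tcp_rot"])
X,c=wshot("w11")
print("egg",fit(X[(X[:,2]>.048)&(X[:,2]<.066)],("c",.024,.035),[.48,.26,0],.001))
print("hex",fit(X[(X[:,2]>.009)&(X[:,2]<.019)],HEX,[.48,.258,17.5]))
```

```text
[0.48666456 0.24714384 0.12232271] [2.42434881e+00 1.99730995e+00 6.51910458e-04]
egg (array([480. , 259.7,  -4.5]), 977, np.float64(11.2))
hex (array([480. , 259.6,  17.4]), 12543, np.float64(56.5))
```

Request:
move_arm([
  [[0,0,0],[-0.0065,0.012,-0.01],0],
  [[0,0,0],[-0.0065,0.012,-0.04],0],
  [[0,0,0],[-0.0065,0.012,-0.07],0],
  [[0,0,0],[-0.0065,0.012,-0.09],0],
  [[0,0,0],[-0.0065,0.012,-0.095],0],
])

```text
t: 22.15
position: [0.4792, 0.2583, 0.0249]
tcp_rot: [-2.426, -1.994, 0.004]
contact_force: [0.4, 0.1, 0.4]
grip_width: 0.0854
grasp_force: 0.0
```

Request:
move_arm([
  [[0,0,0],[0,0,0],0],
  [[0,0,0],[0,0,0],0],
])

```text
t: 22.35
position: [0.4809, 0.2589, 0.0279]
tcp_rot: [2.426, 1.995, 0.003]
contact_force: [-0.9, 0.1, 0.3]
grip_width: 0.0853
grasp_force: 0.0
```

Request:
move_arm([
  [[0,0,0],[0,0,0],1],
  [[0,0,0],[0,0,0],1],
  [[0,0,0],[0,0,0],1],
  [[0,0,0],[0,0,0],1],
  [[0,0,0],[0,0,0],1],
], force=25)

```text
t: 22.85
position: [0.4805, 0.2589, 0.0276]
tcp_rot: [2.426, 1.995, 0.002]
contact_force: [-1.7, 0.3, 6.0]
grip_width: 0.0463
grasp_force: 24.8
```

Request:
move_arm([
  [[0,0,0],[0,0,0],1],
  [[0,0,0],[0,0,0],1],
  [[0,0,0],[0,0,0.005],1],
  [[0,0,0],[0,0,0.02],1],
  [[0,0,0],[0,0,0.04],1],
])

```text
t: 23.35
position: [0.4794, 0.2586, 0.0667]
tcp_rot: [-2.426, -1.995, 0.003]
contact_force: [1.0, 0.4, -1.2]
grip_width: 0.0462
grasp_force: 25.9
```

Request:
move_arm([
  [[0,0,0],[0,0,0.04],1],
  [[0,0,0],[0,-0.01,0.08],1],
  [[0,0,0],[0.001,-0.04,0.095],1],
  [[0,0,0],[0.003,-0.08,0.095],1],
  [[0,0,0],[0.005,-0.12,0.095],1],
])

```text
t: 23.85
position: [0.4849, 0.1377, 0.1625]
tcp_rot: [2.424, 1.997, 0.002]
contact_force: [0.8, -0.3, -0.4]
grip_width: 0.0459
grasp_force: 26.1
```

Request:
move_arm([
  [[0,0,0],[0.002,-0.043,0],1],
  [[0,0,0],[0.004,-0.086,0],1],
  [[0,0,0],[0.006,-0.129,0],1],
  [[0,0,0],[0.008,-0.172,0],1],
  [[0,0,0],[0.01,-0.215,0],1],
])

```text
t: 24.35
position: [0.4947, -0.078, 0.1621]
tcp_rot: [2.426, 1.996, 0.0]
contact_force: [-0.7, 0.2, -0.3]
grip_width: 0.0462
grasp_force: 26.1
```

Request:
move_arm([
  [[0,0,0],[0.002,-0.043,0],1],
  [[0,0,0],[0.004,-0.086,0],1],
  [[0,0,0],[0.006,-0.129,0],1],
  [[0,0,0],[0.008,-0.172,0],1],
  [[0,0,0],[0.008,-0.215,0],1],
])

```text
t: 24.85
position: [0.5028, -0.293, 0.1619]
tcp_rot: [-2.426, -1.996, -0.0]
contact_force: [0.2, 0.3, -0.5]
grip_width: 0.046
grasp_force: 26.1
```

Request:
move_arm([
  [[0,0,0],[0,0,0],1],
  [[0,0,0],[0,0,-0.04],1],
  [[0,0,0],[0,0,-0.07],1],
  [[0,0,0],[0,0,-0.08],1],
  [[0,0,0],[0,0,-0.08],1],
])

```text
t: 25.35
position: [0.5028, -0.2906, 0.0812]
tcp_rot: [-2.424, -1.995, 0.0]
contact_force: [0.9, 0.6, -1.8]
grip_width: 0.046
grasp_force: 26.1
```

Run:
```python
from h import *
from cell import telemetry
s=telemetry.state(); p=s["position"]; print(p,s["tcp_rot"],s["grip_width"])
X,c=wshot("w12")
print("round",fit(X[(X[:,2]>.009)&(X[:,2]<.019)],("c",.052,.06),[.503,-.307,0]))
print("rim",fit(X[(X[:,2]>p[2]+.025)&(X[:,2]<p[2]+.04)],("c",.024,.03),[p[0],p[1],0],.001))
```

```text
[ 0.50275196 -0.29055534  0.08115352] [-2.42420617e+00 -1.99490473e+00  4.26340364e-04] 0.04603701609025396
round (array([ 5.023e+02, -3.055e+02,  5.000e-01]), 6791, np.float64(6.6))
rim (array([ 502.3, -289.3,   -0.8]), 2417, np.float64(191.1))
```

View pics/w12.png

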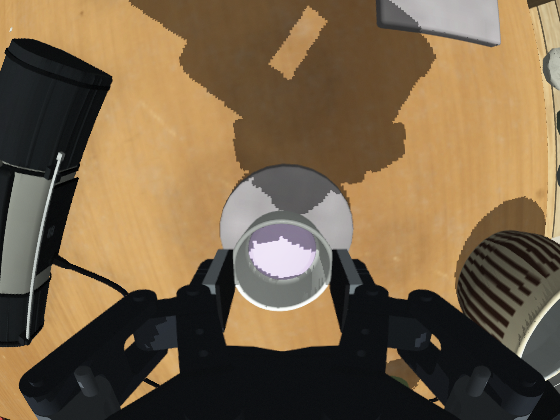

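The cup at (283,262) is about 16 mm short in y of the round batt, centred near (286,228). Correcting and lowering.

Request:
move_arm([
  [[0,0,0],[0.0005,-0.008,0],1],
  [[0,0,0],[0.0005,-0.0162,-0.015],1],
  [[0,0,0],[0.0005,-0.0162,-0.035],1],
  [[0,0,0],[0.0005,-0.0162,-0.046],1],
  [[0,0,0],[0.0005,-0.0162,-0.05],1],
])

```text
t: 25.9
position: [0.503, -0.3074, 0.0303]
tcp_rot: [-2.425, -1.994, 0.0]
contact_force: [-0.6, 0.5, -0.5]
grip_width: 0.046
grasp_force: 26.1
```

Request:
move_arm([
  [[0,0,0],[0,0,0],1],
  [[0,0,0],[0,0,-0.001],1],
  [[0,0,0],[0,0,-0.001],1],
])

```text
t: 26.2
position: [0.5039, -0.3076, 0.0313]
tcp_rot: [2.425, 1.995, 0.0]
contact_force: [0.0, 0.7, -0.3]
grip_width: 0.0464
grasp_force: 26.1
```

Request:
move_arm([
  [[0,0,0],[-0.0005,0.0005,-0.002],1],
  [[0,0,0],[-0.0005,0.0005,-0.003],1],
  [[0,0,0],[-0.0005,0.0005,-0.0035],1],
  [[0,0,0],[-0.0005,0.0005,-0.0035],1],
])

```text
t: 26.6
position: [0.5031, -0.3071, 0.0276]
tcp_rot: [2.426, 1.996, -0.0]
contact_force: [-1.9, 0.4, 2.6]
grip_width: 0.0462
grasp_force: 26.6
```

Request:
move_arm([
  [[0,0,0],[0,0,-0.0008],1],
  [[0,0,0],[0,0,-0.0008],1],
  [[0,0,0],[0,0,-0.0008],1],
])

```text
t: 26.9
position: [0.5032, -0.3072, 0.0275]
tcp_rot: [2.425, 1.995, -0.0]
contact_force: [-3.5, 2.5, 9.3]
grip_width: 0.0462
grasp_force: 27.2
```

Seated. Releasing, rising and backing off for a final look.

Request:
move_arm([
  [[0,0,0],[0,0,0.0003],0],
  [[0,0,0],[0,0,0.0003],0],
  [[0,0,0],[0,0,0.0003],0],
  [[0,0,0],[0,0,0.0003],0],
  [[0,0,0],[0,0,0.0003],0],
])

```text
t: 27.4
position: [0.503, -0.3069, 0.0266]
tcp_rot: [-2.426, -1.996, 0.0]
contact_force: [-0.5, -0.1, 1.0]
grip_width: 0.0857
grasp_force: 0.0
```

Request:
move_arm([
  [[0,0,0],[0,0,0],0],
  [[0,0,0],[0,0,0.03],0],
  [[0,0,0],[0,0,0.075],0],
  [[0,0,0],[0,0,0.12],0],
  [[0,0,0],[0,0,0.165],0],
])

```text
t: 27.9
position: [0.5028, -0.3067, 0.1935]
tcp_rot: [-2.426, -1.996, -0.0]
contact_force: [1.0, -0.6, 0.1]
grip_width: 0.0854
grasp_force: 0.0
```

Request:
move_arm([
  [[0,0,0],[-0.01,0.03,0.04],0],
  [[0,0,0],[-0.02,0.07,0.08],0],
  [[0,0,0],[-0.03,0.11,0.1],0],
  [[0,0,0],[-0.04,0.14,0.1],0],
  [[0,0,0],[-0.04,0.14,0.1],0],
])

```text
t: 28.4
position: [0.4625, -0.164, 0.2934]
tcp_rot: [2.421, 1.998, 0.002]
contact_force: [0.7, 0.0, 0.5]
grip_width: 0.0855
grasp_force: 0.0
```

Run:
```python
from h import *
from cell import cams,telemetry
print(telemetry.state()["position"])
wshot("w13")
for n in("scene","side","wrist"):
    d=cams.get_image(n); cv2.imwrite(f"pics/{n}9.png",d["img"][:,:,::-1]); np.savez(n+"9.npz",**d)
    X,c=(wcloud if n=="wrist" else cloud)(d); X=X-[0,0,.0014*(n=="scene")]
    B=X[(X[:,2]>.009)&(X[:,2]<.019)]
    print(n)
    for l,P,k,g in(("round",B,("c",.052,.06),[.503,-.307,0]),("egg",X[(X[:,2]>.048)&(X[:,2]<.07)],("c",.024,.04),[.503,-.307,0]),
      ("square",B,RECT(.11,.11,.085),[.665,-.12,-11]),("rim",X[(X[:,2]>.155)&(X[:,2]<.18)],("c",.033,.05),[.666,-.122,0]),
      ("long",B,RECT(.084,.205,.125),[.474,.018,21]),("mould",X[(X[:,2]>.06)&(X[:,2]<.1)],RECT(.032,.166,.11),[.474,.018,21]),
      ("bowl",X[(X[:,2]>.04)&(X[:,2]<.07)],("c",.0625,.08),[.675,.118,0]),("vase",X[(X[:,2]>.04)&(X[:,2]<.13)],("c",.058,.08),[.702,-.4,0])):
        print(l,*fit(P,k,g,.001 if P is not B else .002))
```

```text
[ 0.46251948 -0.16395212  0.29343762]
scene
round [ 501.  -303.5   -3. ] 493 10.0
egg [ 503.2 -304.3   -4. ] 109 9.6
square [ 663.4 -117.3  -11.2] 690 12.2
rim [ 663.7 -119.    -2.1] 185 11.0
long [472.6  21.2  20.8] 1161 15.4
mould [474.8  20.   20.3] 718 2.1
bowl [674.4 119.7  -1.9] 595 2.8
vase [ 698.2 -396.7   -2.7] 1276 15.9
side
round [ 504.1 -310.3   -3.6] 937 7.0
egg [ 505.  -307.3   -2.5] 188 4.1
square [ 667.1 -124.3  -11.2] 789 5.4
rim [ 6.657e+02 -1.222e+02 -6.000e-01] 244 11.0
long [475.5  13.9  21.1] 595 6.1
mould [478.1  14.2  21.3] 418 0.1
bowl [676.  117.4  -2.1] 264 1.7
vase [ 7.011e+02 -4.044e+02 -7.000e-01] 3422 0.0
wrist
round [ 501.4 -306.7   -3.1] 2429 17.6
egg [ 502.7 -305.6   -5.2] 323 4.9
square [ 663.  -120.5  -11. ] 3373 18.0
rim [ 662.5 -120.9   -2.4] 921 20.9
long [473.4  15.3  21.3] 4351 21.2
mould [476.9  10.8  21.3] 2493 0.0
bowl [675. 118.  -4.] 0 0.0
vase [ 6.986e+02 -3.980e+02  2.000e-01] 2469 0.0
```

View pics/side9.png

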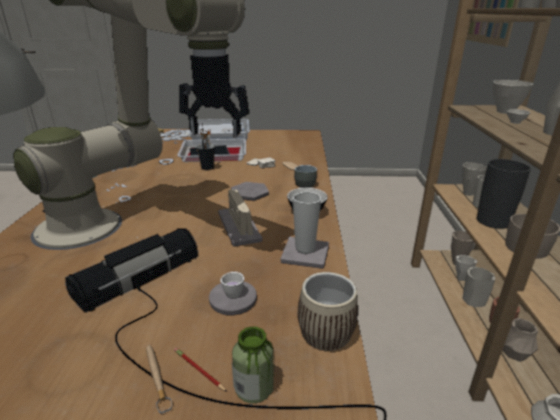

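The side view shows the egg cup on the round batt (232,290), the beaker on the square batt (306,225) and the mould along the long batt (240,215). The hex batt is empty (250,190) and the bystanders haven't moved. Every fit is within about 2 mm of centre, apart from the mould's known grasp offset and a partly hidden long-batt view. Handing in.

Request:
move_arm([
  [[0,0,0],[0,0,0],0],
  [[0,0,0],[0,0,0],0],
])

```text
t: 28.8
position: [0.4631, -0.1676, 0.2912]
tcp_rot: [-2.427, -1.994, 0.0]
contact_force: [0.2, -0.2, -0.0]
grip_width: 0.0854
grasp_force: 0.0
```

```bash
python3 -c "
from cell import order
print(order.finish_job())"
```

```text
the job is handed in; nothing more can be done
None
```

The job is handed in at about 29 s: the egg cup is on the round batt, the beaker on the square batt and the mould along the long batt, each upright and within a few millimetres of centre; the hex batt (where the egg cup was parked) is empty, the bowl and vase fits are unchanged, and the grey cup, checked only by eye, looks undisturbed.

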